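Make up two repair kits at the electronics bench

TASK

Make up two kits: the heat sink in the open well of the blue tray and the green circuit card upright in its tall pocket; the transformer and the blue capacitor in the open well of the yellow tray. Draw the card from the front of the leaning stack without disturbing the two panels behind it, and leave the black capacitor where it stands. Set everything down gently, bottom side down, flat on the tray floor, without dropping it.

Things in the scene. Friction and masses are not known exactly. Their poses are not given: they have to be found in the camera images.
- blue_tray: Blue plastic kit tray, fixed, 140 (x) by 200 (y) mm outside, walls and floor 4 mm thick. Origin: centre of underside; z up; +x away from the robot. Near side: open well, inside x -66 to +38 mm, y -96 to +96, outer walls 18 mm high. Far side: tall card pocket, inside x +42 to +66 mm (24 wide), y -96 to +96, its four walls 54 mm high. Floor of both at z = 4 mm.
- yellow_tray: Yellow plastic kit tray, fixed, 140 (x) by 200 (y) mm outside, walls and floor 4 mm thick. Origin: centre of underside; z up; +x away from the robot. Near side: open well, inside x -66 to +38 mm, y -96 to +96, outer walls 18 mm high. Far side: tall card pocket, inside x +42 to +66 mm (24 wide), y -96 to +96, its four walls 54 mm high. Floor of both at z = 4 mm.
- panel_rest: Low metal rest, fixed, dark base plate 100 (x) by 130 (y) mm. Origin: centre of underside; z up; +x away from the robot. Back plate (robot's side, top 76 mm above the bench) and floor form an L tilted 12 degrees: the panels lean with their tops towards the robot. From back to front (+x): grey panel, white panel, green card, flush; nothing in front of the card.
- card: Green circuit card, 8 (x) by 100 (y) by 120 (z) mm, 120 g, chips on its front, at the front (+x) of the leaning stack. Origin: centre of its (rounded) bottom edge; z up along the card, x its normal, away from the robot. Leans 12 degrees; its upper 50 mm is free on both sides to pinch across the thickness, and it can be moved off along its +x. Let go in the pocket it leans up to 18 degrees, as it should.
- grey_panel: Grey blank panel, loose, 8 mm thick (x), 100 mm wide (y), 65 mm tall (z), about 140 g, leaning in the rest at the back, against the back plate. It must stay there. Origin at the centre of its lower edge face; z up along the panel, x normal to it and away from the robot.
- white_panel: White blank panel, loose, 8 mm thick (x), 100 mm wide (y), 65 mm tall (z), about 140 g, leaning in the rest between the grey panel and the circuit card. It must stay there. Origin at the centre of its lower edge face; z up along the panel, x normal to it and away from the robot.
- heat_sink: Bare aluminium finned heat sink, 50 mm along x by 40 mm along y by 32 mm tall, fins up, about 90 g. Origin at the centre of its underside, z up. Grip it across its 40 mm width (y).
- transformer: Small mains transformer with dark iron core, copper winding and an orange patch on top, 54 mm along x by 44 mm along y by 46 mm tall, about 300 g. Origin at the centre of its underside, z up. Grip it across its 44 mm width (y).
- blue_capacitor: Large electrolytic capacitor in a blue sleeve with a small bare metal disc on top, an upright cylinder of diameter 36 mm and height 50 mm, about 70 g. Origin at the centre of its underside, z up. It goes into the yellow tray.
- black_capacitor: Large electrolytic capacitor in a black sleeve with a small bare metal disc on top, an upright cylinder of diameter 36 mm and height 50 mm, about 70 g. Origin at the centre of its underside, z up. It is not part of either kit.
Mind the look-alikes: they are no part of the job. There is more than one size of the blue_capacitor; the one meant has the size given above.

How it is judged:
By the outcome, as a careful person would: the job done as asked, in the order asked, and still so for the second after the job is handed in, with the robot touching nothing.
It also fails if it takes over 115 s, if anything falls off the work surface, if the arm or the gripper's body presses on something with over 40 N, if the wrist force passes 120 N, or if a joint passes its speed limit or range.

ROBOT

A 7-joint arm with a two-finger parallel gripper is mounted at the origin on the work surface. World frame = base frame: x ahead of the robot, y to its left, z up, the work surface at z = 0. Lengths are in m, angles in rad, forces in N, time in s.
With the tool pointing down it reaches from about 0.35 to 0.9 m from the base axis. Payload 8.1 kg.
Tool frame: the origin (TCP) lies at the very end of the fingers, on their centre line; the grasp point (between the pads) lies 19 mm behind it; z points along the fingers, y is the line along which they close (so a half turn about z gives the same grasp; the last joint's range is limited). The gripper opens to 92 mm and grips with 3 to 60 N. Pads are 19 mm wide; open, the fingers measure 130 mm over their backs; the gripper's body (75 mm by 190 mm) begins 47 mm behind the grasp point.
Start: joints at [-1.416, 0.434, 0.025, 1.573, -0.012, 1.134, -0.075], TCP at [0.159, 0.604, 0.227] pointing down, gripper open.
Joint ranges: [-2.62, 2.62], [-0.44, 2.09], [-1.27, 1.32], [0.08, 2.57], [-1.32, 4.46], [0.12, 2], [-2.74, 2.74]. Speed limits (rad/s): [2.22, 2.22, 3.01, 3.01, 3.14, 3.14, 3.14].

INTERFACE

Orientations are given as a rotation vector (axis times angle).
In Python, from cell import readout, cams, job gives the robot as it stands.
- The arm moves only by the tool drive_tool, never from a script. Its argument "commands" is a list of rows, each a list of 3 entries, a list of its own where there are three numbers: the turn, a rotation vector about the tool's x, y, z in rad, then the shift along the tool's x, y, z in cm, then the gripper's target within -1 to 1 (fully open at 1, half-way at 0, shut at -1). A call has 1 to 20 rows; each row is the pose to reach, as a shift and turn from the pose commanded when the call began, along the tool's axes at that moment; what a row does not reach only later rows make up. A row lasts 1/12 s, in which the tool goes at most 41.7 mm and 7.16 degrees, less where a joint would pass 70% of its speed; a pose out of reach is approached as far as the arm can. A call with a gripper value outside its range is refused whole. The fingers move at their own pace and stop on an object; "newtons" is the grip in N (left out, the last holds). Time passes only in rows, so rows that repeat a pose let the fingers close. It gives the time, the measured TCP pose, the force, the opening and the grip force at its end, in the units of the state.
- readout.observe(): the state, without advancing time (a new reading comes with each control period).
- cams.get_image(name): name is "scene" or "top" or "wrist"; returns the picture (480x640x3 uint8, blue, green, red); there is no depth.
- cams.camera_info(name): a dict with "camera_matrix" (3x3 intrinsics, pixels), "R" (3x3) and "t" (3): a world point X has camera coordinates R X + t. Camera axes: x right, y down, z forward; pixel columns grow to the right and rows downward; lengths in m; the calibration is good to about 2 mm. A picture is of the moment at which its call begins: read the wrist's pose just before it. camera_info takes no time and is no camera call; for the wrist camera it gives the pose at the moment of the call.
- job.sign_off(): hands the job in; it is judged then, once.
The state is a dict: "clock": time; "joints": joint angles; "dq": joint speeds; "joint_efforts": joint torques, N m; "position": TCP position; "ee_rot": TCP orientation; "force": force on the tool from outside, world axes, zero at the start; "ft_torque": the same for the moment, N m; "width": opening from 0.0 (shut) to 1.0 (fully open); "gripper_force": force on a finger pad.
Only numpy, scipy, OpenCV 4.12 (cv2) and the standard library are available. Lean on these libraries where they do the work, as an engineer would, in place of code of your own. Each camera call takes 0.05 s, during which the arm holds its last target. There are 200 camera calls.

## Working session

There is one attempt and no reset: what is moved stays moved. The work goes in short steps, Python scripts to look and compute and a tool call to move; the robot and the scene stay as the last step left them, time stands still between calls to the robot, and variables do not carry over. Pictures are saved under pics/ and viewed, at most 14 in all, crops included, and the job is handed in when it is done.

Besides the shell and the picture viewer there is one more tool, called after "Call:" as name(argument=value, ...) on one line, values as JSON. drive_tool: Moves the arm, as the interface text tells. Its arguments: {"type":"object","properties":{"commands":{"type":"array"},"newtons":{"type":"number"}},"required":["commands"]}

```bash
ls; mkdir -p pics; cat > h.py <<'E'
import numpy as np, cv2
from cell import readout, cams, job
def snap(n,f):
    im=cams.get_image(n); cv2.imwrite('pics/'+f,im); return im
E
python3 - <<'E'
from h import *
s=readout.observe(); print(s)
for n in('scene','top'):
    i=cams.camera_info(n); print(n,i); snap(n,n+'0.png')
E
```

```text
pics
{'clock': 0.0, 'joints': array([-1.4156265 ,  0.43523231,  0.0249918 ,  1.57410182, -0.01158738,
        1.13400519, -0.07509005]), 'dq': array([-2.03355510e-05, -1.10324157e-03,  6.84055920e-05,  4.63125655e-05,
        8.07282663e-04,  2.41482772e-03, -3.17013379e-04]), 'joint_efforts': array([-9.94705510e-05, -6.67853880e+01,  9.85044390e-01, -3.14459217e+01,
       -6.04538270e-02,  4.28435532e-02,  1.57441827e-04]), 'position': array([0.15926675, 0.60383146, 0.22593758]), 'ee_rot': array([-4.03889930e-01, -3.11547900e+00,  2.51532296e-03]), 'force': array([ 0.68746011,  0.61399941, -0.93218415]), 'ft_torque': array([ 0.05438107, -0.0278959 ,  0.030573  ]), 'gripper_force': 0.0, 'width': 1.001096272878968}
scene {'camera_matrix': array([[524.04590547,   0.        , 318.43707449],
       [  0.        , 524.04590547, 246.55106802],
       [  0.        ,   0.        ,   1.        ]]), 'R': array([[-0.08048853,  0.99670759, -0.00977633],
       [ 0.79320632,  0.05810917, -0.60617412],
       [-0.60361025, -0.05654471, -0.79527188]]), 't': array([ 0.0461821 , -0.31509054,  1.32318962])}
top {'camera_matrix': array([[462.92753556,   0.        , 314.66719114],
       [  0.        , 462.92753556, 238.52869591],
       [  0.        ,   0.        ,   1.        ]]), 'R': array([[ 0.0059983 , -0.99995395,  0.00749083],
       [-0.99345806, -0.00681329, -0.11399416],
       [ 0.11403995, -0.00675806, -0.99345318]]), 't': array([-0.0034097 ,  0.46289941,  0.75579859])}
```

View pics/scene0.png

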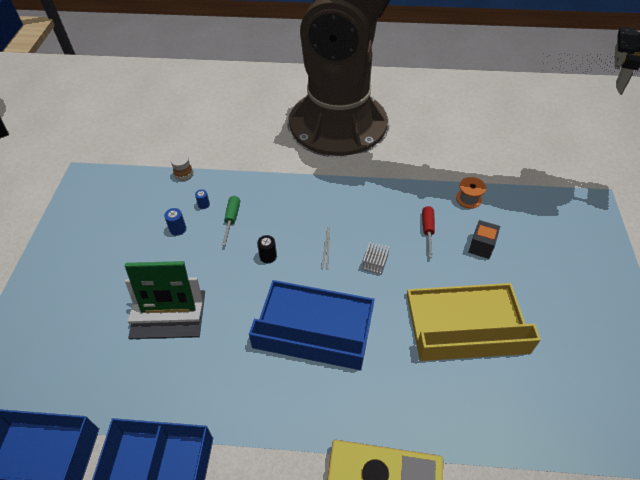

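View pics/top0.png

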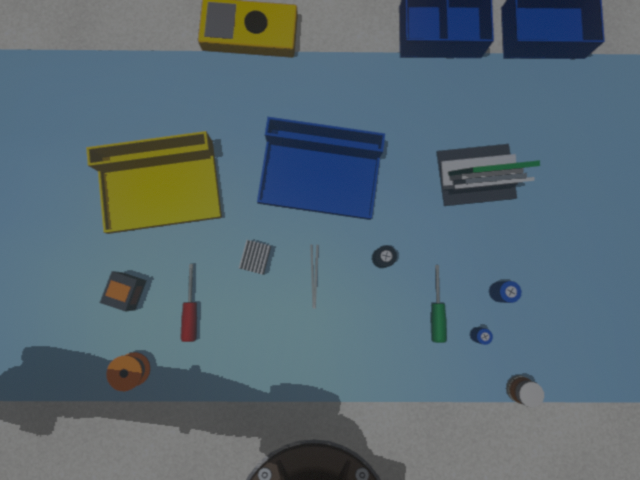

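The scene view shows the green card stack at left (160,290), the blue tray in the middle, the yellow tray at right, the transformer at (485,238), the heat sink at (376,257), the large blue capacitor at (175,221) with its small look-alike at (202,198), and the black capacitor at (267,248). The top view shows the same things from the other side. Next I'll enlarge crops.

```bash
python3 - <<'E'
import cv2,numpy as np
t=cv2.imread('pics/top0.png')
def c(x,y,w,h,k):return cv2.resize(t[y:y+h,x:x+w],None,fx=k,fy=k,interpolation=cv2.INTER_CUBIC)
# A: trays x80..400 y110..240 scale2.5 (800x325)
A=c(80,110,320,130,2.5)
# B scale 4 : transformer x95 y262 50x55 ; heat x230 y230 50x55; blue cap 485,265; stack x430 y140 (115x68) 
B=np.hstack([c(98,262,50,55,4),c(232,230,50,55,4),c(485,270,50,55,4),c(362,232,50,55,4)])
cv2.imwrite('pics/a.png',np.vstack([A,B]))
s=cv2.imread('pics/scene0.png')
t2=c(430,135,120,80,5)
t=s; s2=c(115,250,110,95,5)
o=np.zeros((480,1150,3),np.uint8)
o[:400,:600]=t2;o[:475,600:]=s2
cv2.imwrite('pics/b.png',cv2.resize(o,(800,334),interpolation=cv2.INTER_AREA))
E
```

```text
(no output)
```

View pics/a.png

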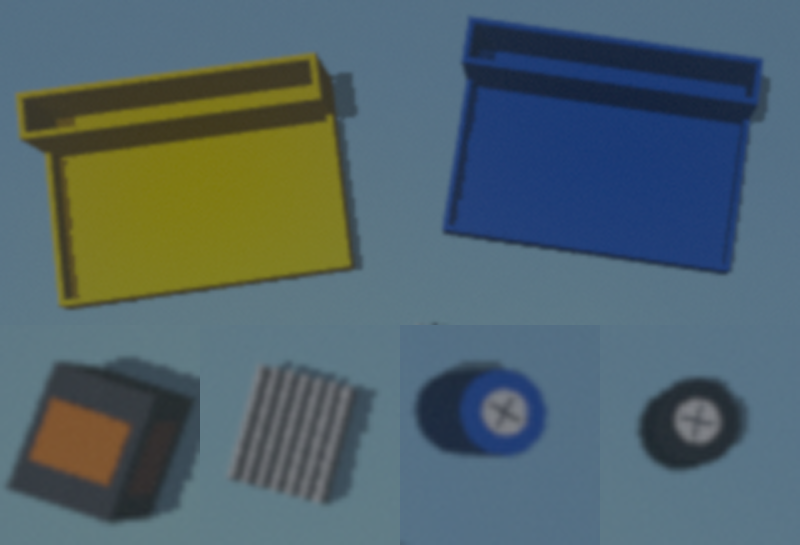

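View pics/b.png

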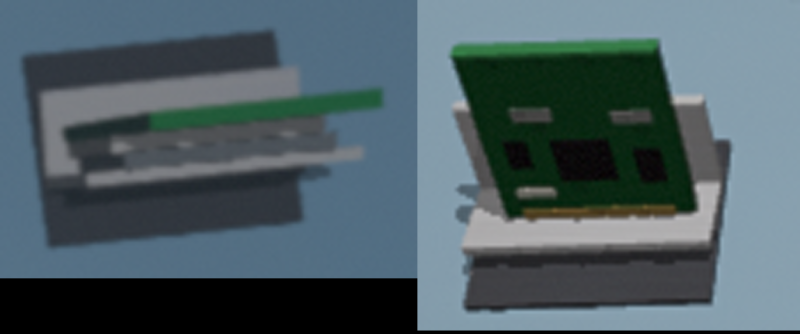

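```bash
cat >> h.py <<'E'
from scipy.optimize import least_squares
from scipy.spatial.transform import Rotation as Ro
CI={n:cams.camera_info(n) for n in('top','scene')}
def proj(i,P):
    c=(np.atleast_2d(P)@i['R'].T+i['t'])@i['camera_matrix'].T; return c[:,:2]/c[:,2:]
def ray(i,px,z):
    d=i['R'].T@np.linalg.solve(i['camera_matrix'],[*px,1]); o=-i['R'].T@i['t']
    return o+d*(z-o[2])/d[2]
def fit(obs,z0=0,lean=0,freez=False,x0=(.55,0,0)):
    # obs: list (info, local pts, pix)
    def T(p,L): return (Ro.from_euler('z',p[2])*Ro.from_euler('y',-lean)).apply(L)+[p[0],p[1],p[3] if freez else z0]
    f=lambda p:np.concatenate([(proj(i,T(p,np.array(L)/1000))-px).ravel() for i,L,px in obs])
    r=least_squares(f,list(x0)+([z0] if freez else [])); return r.x,np.round(r.fun,1)
E
cat > m.py <<'E'
from h import *
t,s=CI['top'],CI['scene']
TP=[[70,100,54],[70,-100,54],[38,100,54],[38,-100,54],[-70,100,18],[-70,-100,18]]
print('yel',fit([(t,TP,[(87.2,147.6),(206.4,131.6),(90,165.2),(208,148.8),(104.8,232.4),(222,217.2)])]))
print('blu',fit([(t,TP,[(268,116.8),(384.8,134),(265.2,135.2),(382.8,151.6),(257.6,203.2),(371.6,218.8)])]))
def box(ox,oy,pts): return [(ox+a/4,oy+(b-325)/4) for a,b in pts]
print('hs',fit([(t,[[25,20,32],[25,-20,32],[-25,-20,32],[-25,20,32]],box(182,230,[(262,365),(354,388),(325,502),(232,478)]))]))
print('tr',fit([(t,[[27,22,46],[27,-22,46],[-27,-22,46],[-27,22,46],[0,0,46]],box(98,262,[(57,362),(155,388),(113,521),(10,488),(80,442)]))]))
print('blue cap',ray(t,(511,291.5),.05),ray(s,(174.5,214),.05))
print('black',ray(t,(386.5,256),.05))
card=[(t,[[0,-50,120],[0,50,120]],[(540.1,163.2),(473.1,169.8)]),(s,[[4,-50,120],[4,50,120],[4,-50,2],[4,50,2]],[(126.4,266.4),(184.75,264.4),(143.1,312.7),(195.4,311)])]
print('card',fit(card,.015,np.radians(12),True)); print('t only',fit(card[:1],.02,np.radians(12))); print('s',fit(card[1:],.02,np.radians(12),True))
E
python3 m.py
```

```text
yel (array([0.55537784, 0.269232  , 0.14896779]), array([ 0. , -0.3,  0.7, -0.6, -1.1,  0.7,  1.3,  0.6, -0.2,  0.4, -0.7,
       -0.8]))
blu (array([ 0.58153935, -0.00942831, -0.13536365]), array([-0.5,  0.3,  0.8, -0.3, -0.6,  0.2,  0.4,  0.4, -0.5, -0.7,  0.6,
        0. ]))
hs (array([ 0.43056681,  0.09844294, -0.23692152]), array([ 0.1, -0.3,  0.2, -0.3, -0.1,  0.2, -0.1,  0.4]))
tr (array([ 0.37328125,  0.31680638, -0.27995922]), array([-0.8, -0.3,  0.3,  0.8, -0.1, -0.2, -0.2,  0.3,  0.8, -0.5]))
blue cap [ 0.37588299 -0.31936638  0.05      ] [ 0.37409774 -0.31194486  0.05      ]
black [ 0.43228983 -0.11779084  0.05      ]
card (array([ 0.5836681 , -0.27674591,  0.11501778,  0.02081348]), array([-2.3, -0. , -2. ,  0.4, -1.9, -0.7, -1.1, -0.7, -2.1,  0.1,  0.1,
       -0.1]))
t only (array([ 0.58422411, -0.28044411,  0.10761368]), array([-0.2,  0. ,  0.2, -0. ]))
s (array([ 0.57414727, -0.28115195,  0.11246469,  0.00445516]), array([ 0.2,  0.1, -0.3,  0.2, -0.5, -0.1,  0.6, -0.2]))
```

```bash
cat >> h.py <<'E'
def tool(yaw,lean=0,swap=0):
    # tool down, y along object's y (swap=0) or x (swap=1); lean: top towards robot
    x,y,z=(Ro.from_euler('z',yaw)*Ro.from_euler('y',-lean)).as_matrix().T
    yy=[y,x,-y,-x][swap]; return Ro.from_matrix(np.c_[np.cross(yy,-z),yy,-z])
def to(*poses):
    s=readout.observe(); R0=Ro.from_rotvec(s['ee_rot']); p0=s['position']
    for p,R in poses:
        print('turn',np.round((R0.inv()*R).as_rotvec(),3),'shift cm',np.round(R0.inv().apply(np.array(p)-p0)*100,2))
def loc(o,yaw,l): return np.array([*o,0])+Ro.from_euler('z',yaw).apply(np.array(l)/1000)
HS=((.4306,.0984),-.237);TR=((.3733,.3168),-.28);BL=((.5815,-.0094),-.1354);YE=((.5554,.2692),.149)
E
python3 - <<'E'
from h import *
R=tool(HS[1]);to(([*HS[0],.12],R),([*HS[0],.007],R))
E
```

```text
turn [-0.001  0.    -0.021] shift cm [-39.12 -41.94  10.67]
turn [-0.001  0.    -0.021] shift cm [-39.12 -41.93  21.97]
```

Call:
drive_tool(commands=[[[0,0,-0.021],[-39.1,-41.9,10.7],0.4],[[0,0,-0.021],[-39.1,-41.9,10.7],0.4],[[0,0,-0.021],[-39.1,-41.9,10.7],0.4],[[0,0,-0.021],[-39.1,-41.9,10.7],0.4],[[0,0,-0.021],[-39.1,-41.9,10.7],0.4],[[0,0,-0.021],[-39.1,-41.9,10.7],0.4],[[0,0,-0.021],[-39.1,-41.9,10.7],0.4],[[0,0,-0.021],[-39.1,-41.9,10.7],0.4],[[0,0,-0.021],[-39.1,-41.9,10.7],0.4],[[0,0,-0.021],[-39.1,-41.9,10.7],0.4],[[0,0,-0.021],[-39.1,-41.9,10.7],0.4],[[0,0,-0.021],[-39.1,-41.9,10.7],0.4],[[0,0,-0.021],[-39.1,-41.9,10.7],0.4],[[0,0,-0.021],[-39.1,-41.9,10.7],0.4],[[0,0,-0.021],[-39.1,-41.9,10.7],0.4],[[0,0,-0.021],[-39.1,-41.9,10.7],0.4],[[0,0,-0.021],[-39.1,-41.9,10.7],0.4],[[0,0,-0.021],[-39.1,-41.9,10.7],0.4]], newtons=15)

```text
clock: 1.6
position: [0.43, 0.1008, 0.1197]
ee_rot: [-0.368, -3.12, -0.001]
force: [0.1, 0.9, -0.8]
width: 0.697
gripper_force: 0.0
```

```bash
python3 - <<'E'
from h import *
R=tool(HS[1]);i=cams.camera_info('wrist');im=snap('wrist','w1.png')
print(proj(i,[[*HS[0],.032]]), i['R'],i['t'])
for c in [[25,20,32],[25,-20,32],[-25,-20,32],[-25,20,32]]: print(proj(i,loc(*HS,c)))
to(([*HS[0],.007],R))
E
```

```text
[[322.38423834 245.03985869]] [[ 2.32081615e-01  9.72696300e-01 -1.76965309e-04]
 [ 9.27115116e-01 -2.21151071e-01  3.02571918e-01]
 [ 2.94271449e-01 -7.03854465e-02 -9.53126541e-01]] [-0.19785292 -0.38167215  0.17056606]
[[352.66351829 280.96465955]]
[[292.08612562 280.80521065]]
[[290.28592631 206.95687027]]
[[354.49585161 207.13376332]]
turn [ 0.    -0.     0.003] shift cm [-0.12 -0.24 11.28]
```

View pics/w1.png

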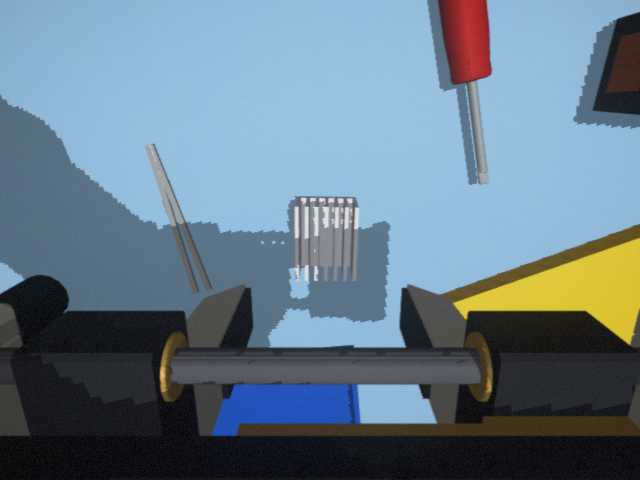

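The wrist view shows the heat sink at (296–357, 198–281), square between the fingers and about centred at column 327, so I can go straight down.

Call:
drive_tool(commands=[[[0,0,0],[-0.1,-0.05,4],0.4],[[0,0,0],[-0.1,-0.05,8],0.4],[[0,0,0],[-0.1,-0.05,10.5],0.4],[[0,0,0],[-0.1,-0.05,11.3],0.4],[[0,0,0],[-0.1,-0.05,11.3],0.4],[[0,0,0],[-0.1,-0.05,11.3],-0.4],[[0,0,0],[-0.1,-0.05,11.3],-0.6],[[0,0,0],[-0.1,-0.05,11.3],-0.6],[[0,0,0],[-0.1,-0.05,11.3],-0.6],[[0,0,0],[-0.1,-0.05,11.3],-0.6],[[0,0,0],[-0.1,-0.05,11.3],-0.6]], newtons=15)

```text
clock: 2.57
position: [0.4323, 0.0993, 0.0079]
ee_rot: [0.371, 3.118, 0.002]
force: [-1.5, 0.9, 10.6]
width: 0.435
gripper_force: 15.0
```

```bash
python3 - <<'E'
from h import *
s=readout.observe();print(s['position'],s['force'],s['width'],s['gripper_force'])
R=tool(BL[1]);c=loc(*BL,[-25,0,0]);z=s['position'][2]
to((s['position']+[0,0,.07],Ro.from_rotvec(s['ee_rot'])),(c+[0,0,z+.07],R),(c+[0,0,z+.008],R),(c+[0,0,z+.004],R))
E
```

```text
[0.43229834 0.09925022 0.00786997] [-1.52834134  0.88704161 10.60421384] 0.43518833984632627 14.997964650392532
turn [0. 0. 0.] shift cm [-0.01  0.01 -7.  ]
turn [ 0.001  0.002 -0.101] shift cm [-14.58  -7.3   -6.99]
turn [ 0.001  0.002 -0.101] shift cm [-14.57  -7.31  -0.79]
turn [ 0.001  0.002 -0.101] shift cm [-14.57  -7.31  -0.39]
```

Call:
drive_tool(commands=[[[0,0,0],[0,0,-2],-0.6],[[0,0,0],[0,0,-5],-0.6],[[0,0,0],[0,0,-7],-0.6],[[0,0,-0.1],[-14.6,-7.3,-7],-0.6],[[0,0,-0.1],[-14.6,-7.3,-7],-0.6],[[0,0,-0.1],[-14.6,-7.3,-7],-0.6],[[0,0,-0.1],[-14.6,-7.3,-7],-0.6],[[0,0,-0.1],[-14.6,-7.3,-7],-0.6],[[0,0,-0.1],[-14.6,-7.3,-7],-0.6],[[0,0,-0.1],[-14.6,-7.3,-7],-0.6]])

```text
clock: 3.4
position: [0.5555, -0.0063, 0.0767]
ee_rot: [-0.216, -3.133, -0.001]
force: [-1.0, 0.8, -0.4]
width: 0.435
gripper_force: 15.0
```

```bash
python3 - <<'E'
from h import *
s=readout.observe();print(s['force'])
R=tool(BL[1]);c=loc(*BL,[-25,0,0])
to((c+[0,0,.018],R),(c+[0,0,.012],R))
E
```

```text
[-0.98811284  0.8168335  -0.41624087]
turn [ 0.    -0.001 -0.002] shift cm [-0.12  0.04  5.87]
turn [ 0.    -0.001 -0.002] shift cm [-0.12  0.04  6.47]
```

Call:
drive_tool(commands=[[[0,0,0],[-0.1,0,3],-0.6],[[0,0,0],[-0.1,0,5],-0.6],[[0,0,0],[-0.1,0,5.7],-0.6],[[0,0,0],[-0.1,0,6.1],-0.6],[[0,0,0],[-0.1,0,6.25],-0.6],[[0,0,0],[-0.1,0,6.35],-0.6],[[0,0,0],[-0.1,0,6.4],-0.6],[[0,0,0],[-0.1,0,6.4],-0.6]])

```text
clock: 4.07
position: [0.5577, -0.0064, 0.0135]
ee_rot: [0.215, 3.133, 0.0]
force: [-0.2, 0.0, -0.1]
width: 0.436
gripper_force: 15.0
```

Call:
drive_tool(commands=[[[0,0,0],[0,0,0.08],-0.6],[[0,0,0],[0,0,0.12],-0.6],[[0,0,0],[0,0,0.16],-0.6],[[0,0,0],[0,0,0.18],-0.6],[[0,0,0],[0,0,0.18],-0.6]])

```text
clock: 4.48
position: [0.5575, -0.0066, 0.0119]
ee_rot: [0.215, 3.133, 0.001]
force: [-3.3, 0.1, 11.2]
width: 0.437
gripper_force: 15.0
```

Call:
drive_tool(commands=[[[0,0,0],[0,0,-0.05],0.15],[[0,0,0],[0,0,-0.05],0.15],[[0,0,0],[0,0,-0.05],0.15],[[0,0,0],[0,0,-0.05],0.15],[[0,0,0],[0,0,-3],0.15],[[0,0,0],[0,0,-7],0.15],[[0,0,0],[0,0,-11],0.15],[[0,0,0],[0,0,-15],0.15],[[0,0,0],[0,0,-19],0.15]])

```text
clock: 5.23
position: [0.5567, -0.0067, 0.2028]
ee_rot: [-0.215, -3.134, 0.0]
force: [0.5, 0.1, -1.0]
width: 0.575
gripper_force: 0.0
```

```bash
python3 - <<'E'
from h import *
o=(.584,-.28,.01);yaw=.11;l=np.radians(12)
print(readout.observe()['joints'])
for sw in (1,3):
    R=tool(yaw,l,sw); A=Ro.from_euler('z',yaw)*Ro.from_euler('y',-l)
    to((A.apply([0,0,.21])+o,R))
    R=tool(yaw,0,sw); to((np.array([.56,-.28,.24]),R))
E
```

```text
[-0.27470189  0.34705442  0.25341797  1.78940654 -0.10021125  1.01799651
  1.45069637]
turn [-0.178 -0.139  1.319] shift cm [ -2.2  -27.77  -1.26]
turn [-0.    -0.     1.324] shift cm [ -4.06 -27.03  -3.72]
turn [ 0.148 -0.191 -1.81 ] shift cm [ -2.2  -27.77  -1.26]
turn [ 0.    -0.    -1.818] shift cm [ -4.06 -27.03  -3.72]
```

Call:
drive_tool(commands=[[[-0.178,-0.139,1.319],[-2.2,-27.8,-1.3],0.15],[[-0.178,-0.139,1.319],[-2.2,-27.8,-1.3],0.15],[[-0.178,-0.139,1.319],[-2.2,-27.8,-1.3],0.15],[[-0.178,-0.139,1.319],[-2.2,-27.8,-1.3],0.15],[[-0.178,-0.139,1.319],[-2.2,-27.8,-1.3],0.15],[[-0.178,-0.139,1.319],[-2.2,-27.8,-1.3],0.15],[[-0.178,-0.139,1.319],[-2.2,-27.8,-1.3],0.15],[[-0.178,-0.139,1.319],[-2.2,-27.8,-1.3],0.15],[[-0.178,-0.139,1.319],[-2.2,-27.8,-1.3],0.15],[[-0.178,-0.139,1.319],[-2.2,-27.8,-1.3],0.15],[[-0.178,-0.139,1.319],[-2.2,-27.8,-1.3],0.15],[[-0.178,-0.139,1.319],[-2.2,-27.8,-1.3],0.15],[[-0.178,-0.139,1.319],[-2.2,-27.8,-1.3],0.15],[[-0.178,-0.139,1.319],[-2.2,-27.8,-1.3],0.15],[[-0.178,-0.139,1.319],[-2.2,-27.8,-1.3],0.15]])

```text
clock: 6.48
position: [0.5413, -0.285, 0.2139]
ee_rot: [1.994, 2.231, 0.234]
force: [0.5, -0.1, -0.7]
width: 0.577
gripper_force: 0.0
```

```bash
python3 - <<'E'
from h import *
i=cams.camera_info('wrist');im=snap('wrist','w2.png');np.savez('w2.npz',**i)
print(readout.observe()['joints'])
o=(.584,-.28,.01);A=Ro.from_euler('z',.11)*Ro.from_euler('y',-np.radians(12))
for c in [[4,-50,120],[4,50,120],[-4,50,120],[-4,-50,120]]: print(proj(i,A.apply(np.array(c)/1e3)+o))
E
```

```text
[ 0.02888438  0.35990661  0.58692799  1.8218198  -0.42557151  0.89257626
  0.9303597 ]
[[331.34863086 312.01948363]]
[[332.53989052 163.84147117]]
[[319.31027161 163.79916876]]
[[319.57958709 311.98236388]]
```

View pics/w2.png

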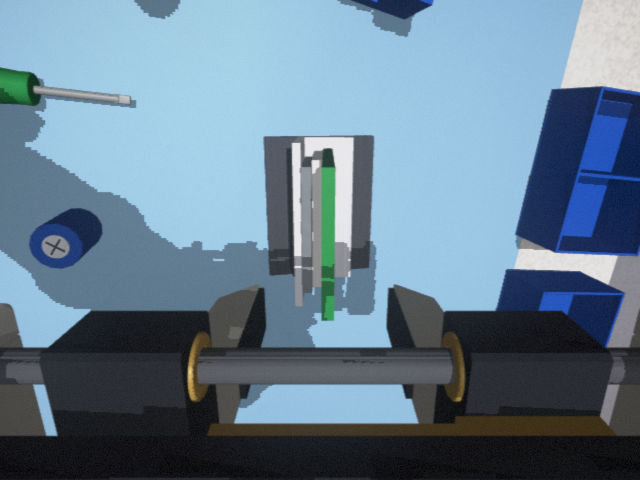

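The wrist view shows the card's top edge as a bright green strip from (322–335,165) to (322–334,320), with the panels left of it and the strip near the gripper's centre column of about 326. I refit with it.

```bash
python3 - <<'E'
from h import *
t=CI['top'];w=dict(np.load('w2.npz'))
im=cv2.imread('pics/w2.png').astype(int)
for r in (160,164,168,172,240,310,316,320,324):
    g=np.where((im[r,:,1]>110)&(im[r,:,2]<90)&(im[r,:,0]<110))[0]; g=g[(g>300)&(g<350)]; print(r,g.min() if len(g) else 0,g.max() if len(g) else 0)
W=(w,[[4,-50,120],[4,50,120],[-4,50,120],[-4,-50,120]],[(334.5,320),(335.5,166),(321.5,166),(322,320)])
T=(t,[[0,-50,120],[0,50,120]],[(540.1,163.2),(473.1,169.8)])
print(fit([W],.02,np.radians(12),True));print(fit([W,T],.02,np.radians(12),True))
# rest centre-x check
E
```

```text
160 0 0
164 0 0
168 322 334
172 322 333
240 322 333
310 325 333
316 324 332
320 0 0
324 0 0
(array([ 0.58322924, -0.27972977,  0.11352045,  0.02147504]), array([-0.1,  0. , -0.1, -0. ,  0.1, -0. ,  0.1,  0. ]))
(array([ 0.5832684 , -0.27972724,  0.1131588 ,  0.02149599]), array([-0.1,  0. ,  0. , -0. ,  0.2, -0. ,  0.2,  0. , -0. ,  0.2,  0.2,
        0.5]))
```

```bash
cat >> h.py <<'E'
CO=np.array([.5833,-.2797,.0215]);CY=.113;L=np.radians(12);CA=Ro.from_euler('z',CY)*Ro.from_euler('y',-L);CR=tool(CY,L,1)
def cp(x,y,z): return CA.apply(np.array([x,y,z])/1e3)+CO
E
python3 - <<'E'
from h import *
to((cp(.5,0,150),CR),(cp(.5,0,82),CR))
E
```

```text
turn [ 0.     0.001 -0.001] shift cm [0.06 0.19 4.7 ]
turn [ 0.     0.001 -0.001] shift cm [ 0.06  0.19 11.5 ]
```

Call:
drive_tool(commands=[[[0,0,0],[0.1,0.2,3],0.15],[[0,0,0],[0.1,0.2,5],0.15],[[0,0,0],[0.1,0.2,5],0.15],[[0,0,0],[0.1,0.2,7],0.15],[[0,0,0],[0.1,0.2,9],0.15],[[0,0,0],[0.1,0.2,11],0.15],[[0,0,0],[0.1,0.2,11.4],0.15],[[0,0,0],[0.1,0.2,11.4],0.15]])

```text
clock: 7.2
position: [0.5661, -0.281, 0.1024]
ee_rot: [1.997, 2.231, 0.234]
force: [-0.3, 1.1, 0.4]
width: 0.574
gripper_force: 0.0
```

```bash
python3 - <<'E'
from h import *
to((cp(.5,0,82),CR))
im=snap('wrist','w3.png')[150:450,150:500];cv2.imwrite('pics/w3.png',im)
E
```

```text
turn [-0.001 -0.    -0.003] shift cm [-0.06  0.06  0.07]
```

View pics/w3.png

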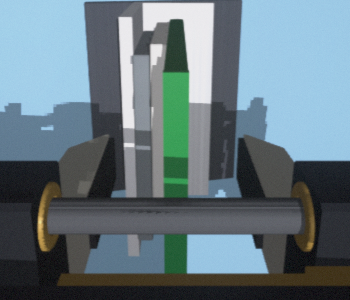

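The card's top strip (column 163–189 of the crop) is centred between the pads (115 and 238), so I close on it.

Call:
drive_tool(commands=[[[0,0,0],[0,0,0],-0.5],[[0,0,0],[0,0,0],-0.8],[[0,0,0],[0,0,0],-1],[[0,0,0],[0,0,0],-1],[[0,0,0],[0,0,0],-1],[[0,0,0],[0,0,0],-1],[[0,0,0],[0,0,0],-1],[[0,0,0],[0,0,0],-1]], newtons=25)

```text
clock: 7.92
position: [0.5666, -0.2812, 0.1029]
ee_rot: [1.997, 2.229, 0.235]
force: [0.3, 0.7, 0.8]
width: 0.087
gripper_force: 25.0
```

Call:
drive_tool(commands=[[[0,0,0],[0,0.2,0],-1],[[0,0,0],[0,0.5,-0.05],-1],[[0,0,0],[0,1,-0.1],-1],[[0,0,0],[0,1.6,-0.15],-1],[[0,0,0],[0,2.4,-0.2],-1],[[0,0,0],[0,3.2,-0.3],-1],[[0,0,0],[0,4.2,-1],-1],[[0,0,0],[0,5,-3],-1],[[0,0,0],[0,5,-6],-1],[[0,0,0],[0,5,-9],-1],[[0,0,0],[0,5,-11],-1],[[0,0,0],[0,5,-11],-1]])

```text
clock: 8.92
position: [0.5943, -0.2803, 0.2266]
ee_rot: [1.992, 2.223, 0.237]
force: [0.4, -1.9, -0.6]
width: 0.089
gripper_force: 25.0
```

```bash
python3 - <<'E'
from h import *
R=tool(BL[1],0,1)
im=snap('top','t1.png'); 
c=loc(*BL,[54,0,0]);print(c)
to((c+[0,0,.20],R),(c+[0,0,.11],R))
cv2.imwrite('pics/t1c.png',cv2.resize(im[100:230,240:560],None,fx=2.5,fy=2.5,interpolation=cv2.INTER_CUBIC))
E
```

```text
[ 0.63500576 -0.01668928  0.        ]
turn [ 0.213 -0.024  0.244] shift cm [25.65  6.3   3.76]
turn [ 0.213 -0.024  0.244] shift cm [25.68  4.39 12.56]
```

View pics/t1c.png

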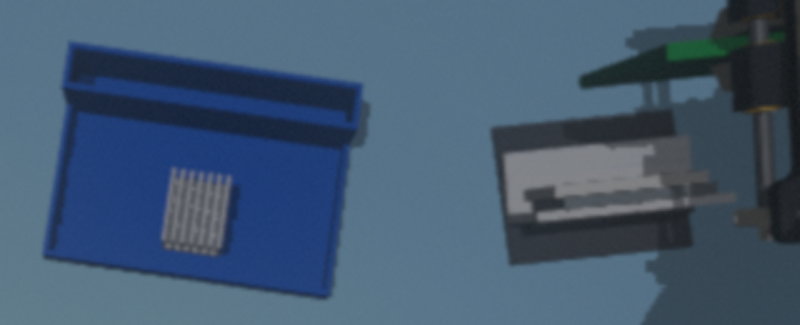

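The top view shows the heat sink standing flat and square in the blue well, and the two panels still in the rest. The card hangs in the gripper at upper right.

Call:
drive_tool(commands=[[[0.213,-0.024,0.244],[25.7,6.3,3.8],-1],[[0.213,-0.024,0.244],[25.7,6.3,3.8],-1],[[0.213,-0.024,0.244],[25.7,6.3,3.8],-1],[[0.213,-0.024,0.244],[25.7,6.3,3.8],-1],[[0.213,-0.024,0.244],[25.7,6.3,3.8],-1],[[0.213,-0.024,0.244],[25.7,6.3,3.8],-1],[[0.213,-0.024,0.244],[25.7,6.3,3.8],-1],[[0.213,-0.024,0.244],[25.7,6.3,3.8],-1],[[0.213,-0.024,0.244],[25.7,6.3,3.8],-1],[[0.213,-0.024,0.244],[25.7,6.3,3.8],-1],[[0.213,-0.024,0.244],[25.7,6.3,3.8],-1]])

```text
clock: 9.88
position: [0.6331, -0.017, 0.1965]
ee_rot: [-2.366, -2.062, 0.005]
force: [-0.1, -1.1, -2.2]
width: 0.085
gripper_force: 25.0
```

```bash
python3 - <<'E'
from h import *
R=tool(BL[1],0,1);c=loc(*BL,[54,0,0])
to((c+[0,0,.145],R),(c+[0,0,.092],R))
im=snap('scene','s1.png');cv2.imwrite('pics/s1c.png',cv2.resize(im[180:380,220:420],None,fx=3,fy=3,interpolation=cv2.INTER_CUBIC))
for z in (0,):
  for l in ([54-4,0,0],[54+4,-50,0],[54+4,50,0]): print(proj(CI['scene'],loc(*BL,l)+[0,0,.20-.082]))
E
```

```text
turn [-0.005  0.    -0.002] shift cm [0.06 0.21 5.15]
turn [-0.005  0.    -0.002] shift cm [ 0.06  0.23 10.45]
[[304.95005496 316.26447015]]
[[273.873813   314.85273083]]
[[334.23950958 326.27319534]]
```

View pics/s1c.png

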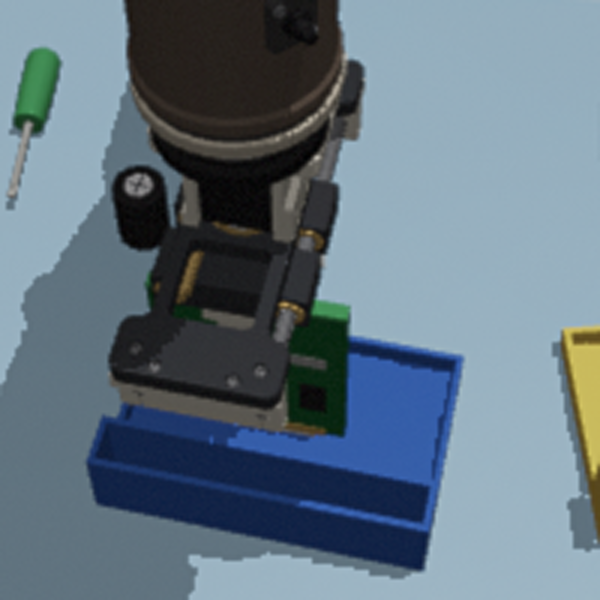

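The card hangs upright, its lower right corner at about (335,325) in the scene image, within 1–2 px of the prediction (334,326). I lower it into the pocket.

Call:
drive_tool(commands=[[[-0.005,0,0],[0.05,0.22,2.5],-1],[[-0.005,0,0],[0.05,0.22,4.5],-1],[[-0.005,0,0],[0.05,0.22,5.2],-1],[[-0.005,0,0],[0.05,0.22,6],-1],[[-0.005,0,0],[0.05,0.22,7],-1],[[-0.005,0,0],[0.05,0.22,8],-1],[[-0.005,0,0],[0.05,0.22,9],-1],[[-0.005,0,0],[0.05,0.22,10],-1],[[-0.005,0,0],[0.05,0.22,10.3],-1],[[-0.005,0,0],[0.05,0.22,10.3],-1]])

```text
clock: 10.77
position: [0.6345, -0.0148, 0.0927]
ee_rot: [-2.365, -2.066, 0.0]
force: [0.2, 1.0, -0.6]
width: 0.086
gripper_force: 25.0
```

```bash
python3 - <<'E'
from h import *
l=np.radians(9);A=Ro.from_euler('z',BL[1])*Ro.from_euler('y',-l);R=tool(BL[1],l,1)
to(*[(loc(*BL,[55,0,z])+A.apply([0,0,.0827]),R) for z in (9,5,4)])
E
```

```text
turn [-0.158 -0.001  0.   ] shift cm [-0.18 -1.12  0.2 ]
turn [-0.158 -0.001  0.   ] shift cm [-0.18 -1.12  0.6 ]
turn [-0.158 -0.001  0.   ] shift cm [-0.18 -1.12  0.7 ]
```

Call:
drive_tool(commands=[[[-0.053,0,0],[-0.06,-0.37,0.05],-1],[[-0.105,0,0],[-0.12,-0.75,0.1],-1],[[-0.158,0,0],[-0.18,-1.12,0.2],-1],[[-0.158,0,0],[-0.18,-1.12,0.3],-1],[[-0.158,0,0],[-0.18,-1.12,0.4],-1],[[-0.158,0,0],[-0.18,-1.12,0.5],-1],[[-0.158,0,0],[-0.18,-1.12,0.55],-1],[[-0.158,0,0],[-0.18,-1.12,0.55],-1]])

```text
clock: 11.43
position: [0.6247, -0.0151, 0.0885]
ee_rot: [2.273, 1.986, 0.159]
force: [-1.1, 1.3, 2.5]
width: 0.084
gripper_force: 25.0
```

Call:
drive_tool(commands=[[[0,0,0],[0,0,0.05],-1],[[0,0,0],[0,0,0.1],-1],[[0,0,0],[0,0,0.1],-1]])

```text
clock: 11.68
position: [0.6249, -0.0151, 0.0884]
ee_rot: [2.274, 1.986, 0.161]
force: [-4.4, 1.4, 13.2]
width: 0.083
gripper_force: 25.0
```

Call:
drive_tool(commands=[[[0,0,0],[0,0,-0.07],-1],[[0,0,0],[0,0,-0.07],-0.75],[[0,0,0],[0,0,-0.07],-0.6],[[0,0,0],[0,0,-0.07],-0.4],[[0,0,0],[0,0,-0.07],-0.3],[[0,0,0],[0,0,-0.07],-0.3],[[0,0,0],[0,0,-0.07],-0.3],[[0,0,0],[0,0,-2],-0.3],[[0,0,0],[0,0,-5],-0.3],[[0,0,0],[0,0,-9],-0.3],[[0,0,0],[0,0,-12],-0.3],[[0,0,0],[0,0,-12],-0.3]])

```text
clock: 12.68
position: [0.6076, -0.0135, 0.2118]
ee_rot: [2.271, 1.981, 0.169]
force: [1.8, -0.9, 0.5]
width: 0.351
gripper_force: 0.0
```

```bash
python3 - <<'E'
from h import *
print(readout.observe()['joints'])
R=tool(TR[1]);to(([*TR[0],.2],R)); R=tool(TR[1],0,2);to(([*TR[0],.2],R))
E
```

```text
[-0.6333792   0.38142257  0.7451136   1.83544533 -0.32143818  0.87389586
  0.10671347]
turn [ 0.14   0.116 -1.423] shift cm [ 29.56 -27.51  -3.33]
turn [ 0.121 -0.145  1.71 ] shift cm [ 29.56 -27.51  -3.33]
```

Call:
drive_tool(commands=[[[0.14,0.116,-1.423],[29.6,-27.5,-3.3],0.5],[[0.14,0.116,-1.423],[29.6,-27.5,-3.3],0.5],[[0.14,0.116,-1.423],[29.6,-27.5,-3.3],0.5],[[0.14,0.116,-1.423],[29.6,-27.5,-3.3],0.5],[[0.14,0.116,-1.423],[29.6,-27.5,-3.3],0.5],[[0.14,0.116,-1.423],[29.6,-27.5,-3.3],0.5],[[0.14,0.116,-1.423],[29.6,-27.5,-3.3],0.5],[[0.14,0.116,-1.423],[29.6,-27.5,-3.3],0.5],[[0.14,0.116,-1.423],[29.6,-27.5,-3.3],0.5],[[0.14,0.116,-1.423],[29.6,-27.5,-3.3],0.5],[[0.14,0.116,-1.423],[29.6,-27.5,-3.3],0.5],[[0.14,0.116,-1.423],[29.6,-27.5,-3.3],0.5],[[0.14,0.116,-1.423],[29.6,-27.5,-3.3],0.5],[[0.14,0.116,-1.423],[29.6,-27.5,-3.3],0.5],[[0.14,0.116,-1.423],[29.6,-27.5,-3.3],0.5],[[0.14,0.116,-1.423],[29.6,-27.5,-3.3],0.5]])

```text
clock: 14.02
position: [0.3709, 0.3174, 0.1952]
ee_rot: [-0.44, -3.102, 0.004]
force: [-0.1, -0.6, -0.9]
width: 0.752
gripper_force: 0.0
```

```bash
python3 - <<'E'
from h import *
i=cams.camera_info('wrist');a=snap('wrist','w4.png');b=snap('top','t2.png')
c=a[0:300,120:520]
d=cv2.resize(b[100:230,240:560],None,fx=1.25,fy=1.25,interpolation=cv2.INTER_CUBIC)
e=np.zeros((300,400,3),np.uint8);e[:d.shape[0],:400]=d[:300,:400]
s=snap('scene','s2.png')[270:380,230:400];f=cv2.resize(s,None,fx=2.35,fy=2.35,interpolation=cv2.INTER_CUBIC)[:258,:400]
g=np.zeros((300,400,3),np.uint8);g[:f.shape[0],:f.shape[1]]=f
cv2.imwrite('pics/m1.png',np.vstack([np.hstack([c,e]),np.hstack([g,g*0])]))
for l in [[27,22,46],[27,-22,46],[-27,-22,46],[-27,22,46]]: print(proj(i,loc(*TR,l))-[120,0])
R=tool(TR[1]);to(([*TR[0],.015],R)); print(readout.observe()['joints'])
E
```

```text
[[233.99974631 255.09814696]]
[[179.52762678 255.09201406]]
[[178.08100798 188.92658724]]
[[235.34908519 188.89203332]]
turn [-0.004 -0.008 -0.001] shift cm [-0.4   0.05 18.02]
[-1.08674168  0.2500347   0.33547761  1.9553355  -0.10555513  0.95920229
  0.59051641]
```

View pics/m1.png

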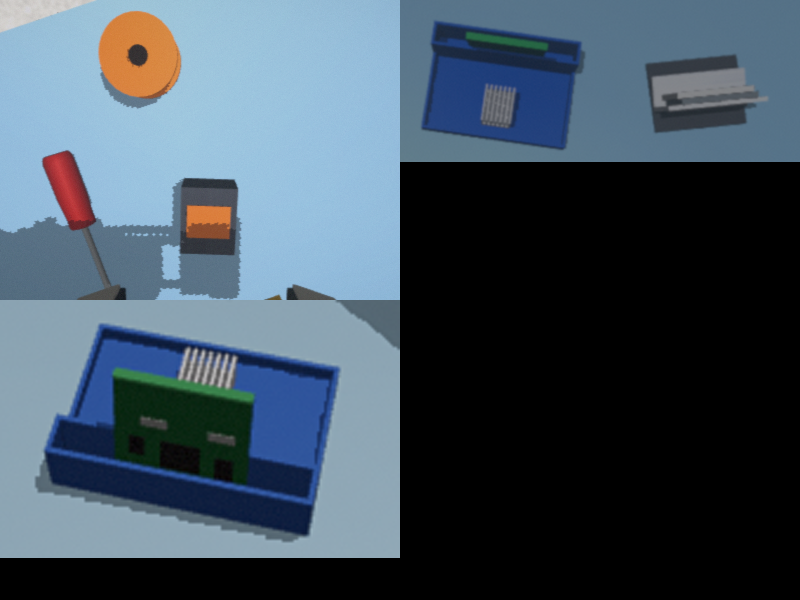

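The card stands in the blue pocket, the heat sink lies in the well and the panels are unmoved. The transformer sits at crop (180–237, 188–254), about 2 px from the prediction.

Call:
drive_tool(commands=[[[0,0,0],[-0.3,0.15,4],0.5],[[0,-0.008,0],[-0.4,0.15,8],0.5],[[0,-0.008,0],[-0.4,0.15,12],0.5],[[0,-0.008,0],[-0.4,0.15,15],0.5],[[0,-0.008,0],[-0.4,0.15,17],0.5],[[0,-0.008,0],[-0.4,0.15,18],0.5],[[0,-0.008,0],[-0.4,0.15,18],0.5],[[0,-0.008,0],[-0.4,0.15,18],0],[[0,-0.008,0],[-0.4,0.15,18],-0.6],[[0,-0.008,0],[-0.4,0.15,18],-0.6],[[0,-0.008,0],[-0.4,0.15,18],-0.6],[[0,-0.008,0],[-0.4,0.15,18],-0.6],[[0,-0.008,0],[-0.4,0.15,18],-0.6]], newtons=30)

```text
clock: 15.25
position: [0.374, 0.3184, 0.0162]
ee_rot: [0.438, 3.11, -0.003]
force: [-0.6, -1.1, 7.9]
width: 0.477
gripper_force: 29.8
```

```bash
python3 - <<'E'
from h import *
s=readout.observe();print(s['force'],s['position'])
z=s['position'][2];R=tool(YE[1]);c=loc(*YE,[-14,44,0])
to((c+[0,0,z+.07],R),(c+[0,0,z+.0055],R))
E
```

```text
[-0.56888445 -1.1346703   7.85733842] [0.37403073 0.31836232 0.01624627]
turn [-0.002  0.001 -0.429] shift cm [-15.69   3.69  -6.99]
turn [-0.002  0.001 -0.429] shift cm [-15.69   3.7   -0.54]
```

Call:
drive_tool(commands=[[[0,0,0],[0,0,-2],-0.6],[[0,0,0],[0,0,-5],-0.6],[[0,0,0],[0,0,-7],-0.6],[[0,0,-0.43],[-15.7,3.7,-7],-0.6],[[0,0,-0.43],[-15.7,3.7,-7],-0.6],[[0,0,-0.43],[-15.7,3.7,-7],-0.6],[[0,0,-0.43],[-15.7,3.7,-7],-0.6],[[0,0,-0.43],[-15.7,3.7,-7],-0.6],[[0,0,-0.43],[-15.7,3.7,-7],-0.6],[[0,0,-0.43],[-15.7,3.7,-7],-0.6],[[0,0,-0.43],[-15.7,3.7,-7],-0.6],[[0,0,-0.43],[-15.7,3.7,-7],-0.6]])

```text
clock: 16.25
position: [0.5332, 0.311, 0.0851]
ee_rot: [0.238, -3.131, 0.006]
force: [0.3, 0.3, -3.1]
width: 0.479
gripper_force: 29.7
```

```bash
python3 - <<'E'
from h import *
R=tool(YE[1]);c=loc(*YE,[-14,44,0])
to((c+[0,0,.0202],R))
E
```

```text
turn [-0.003 -0.002  0.003] shift cm [-0.19 -0.04  6.49]
```

Call:
drive_tool(commands=[[[0,0,0],[-0.2,0,3],-0.6],[[0,0,0],[-0.2,0,5],-0.6],[[0,0,0],[-0.2,0,5.7],-0.6],[[0,0,0],[-0.2,0,6.1],-0.6],[[0,0,0],[-0.2,0,6.25],-0.6],[[0,0,0],[-0.2,0,6.35],-0.6],[[0,0,0],[-0.2,0,6.4],-0.6],[[0,0,0],[-0.2,0,6.45],-0.6],[[0,0,0],[-0.2,0,6.5],-0.6],[[0,0,0],[-0.2,0,6.5],-0.6]])

```text
clock: 17.08
position: [0.5368, 0.3105, 0.0205]
ee_rot: [0.236, -3.132, 0.005]
force: [-0.8, 0.3, -3.0]
width: 0.482
gripper_force: 29.7
```

Call:
drive_tool(commands=[[[0,0,0],[0,0,0.05],-0.6],[[0,0,0],[0,0,0.08],-0.6],[[0,0,0],[0,0,0.1],-0.6],[[0,0,0],[0,0,0.1],-0.6]])

```text
clock: 17.42
position: [0.5367, 0.3105, 0.0203]
ee_rot: [0.236, -3.132, 0.005]
force: [-3.9, -1.1, 8.9]
width: 0.479
gripper_force: 29.7
```

Contact with the tray floor; I release, rise and go for the blue capacitor.

Call:
drive_tool(commands=[[[0,0,0],[0,0,0],0.13],[[0,0,0],[0,0,0],0.13],[[0,0,0],[0,0,0],0.13],[[0,0,0],[0,0,0],0.13],[[0,0,0],[0,0,-3],0.13],[[0,0,0],[0,0,-7],0.13],[[0,0,0],[0,0,-11],0.13],[[0,0,0],[0,0,-15],0.13],[[0,0,0],[0,0,-18],0.13]])

```text
clock: 18.17
position: [0.5375, 0.3113, 0.2026]
ee_rot: [-0.236, 3.131, -0.003]
force: [0.7, 1.2, 0.8]
width: 0.567
gripper_force: 0.0
```

```bash
python3 - <<'E'
from h import *
print(readout.observe()['joints'])
for y in(-.7,-.35,0): to(([.376,-.317,.2],tool(y)))
print(proj(CI['top'],[[.376,-.3175,.05]]))
E
```

```text
[-0.76363465  0.44913211  0.21925805  1.62787227 -0.10454786  1.07587131
  1.20526805]
turn [-0.001  0.002  0.85 ] shift cm [ 25.37 -59.71   0.36]
turn [-0.002  0.002  0.5  ] shift cm [ 25.37 -59.71   0.36]
turn [-0.002  0.002  0.15 ] shift cm [ 25.37 -59.71   0.36]
[[509.85005996 291.42046952]]
```

Call:
drive_tool(commands=[[[0,0,0.85],[25.4,-59.7,0.4],0.5],[[0,0,0.85],[25.4,-59.7,0.4],0.5],[[0,0,0.85],[25.4,-59.7,0.4],0.5],[[0,0,0.85],[25.4,-59.7,0.4],0.5],[[0,0,0.85],[25.4,-59.7,0.4],0.5],[[0,0,0.85],[25.4,-59.7,0.4],0.5],[[0,0,0.85],[25.4,-59.7,0.4],0.5],[[0,0,0.85],[25.4,-59.7,0.4],0.5],[[0,0,0.85],[25.4,-59.7,0.4],0.5],[[0,0,0.85],[25.4,-59.7,0.4],0.5],[[0,0,0.85],[25.4,-59.7,0.4],0.5],[[0,0,0.85],[25.4,-59.7,0.4],0.5],[[0,0,0.85],[25.4,-59.7,0.4],0.5],[[0,0,0.85],[25.4,-59.7,0.4],0.5],[[0,0,0.85],[25.4,-59.7,0.4],0.5],[[0,0,0.85],[25.4,-59.7,0.4],0.5],[[0,0,0.85],[25.4,-59.7,0.4],0.5],[[0,0,0.85],[25.4,-59.7,0.4],0.5],[[0,0,0.85],[25.4,-59.7,0.4],0.5],[[0,0,0.85],[25.4,-59.7,0.4],0.5]])

```text
clock: 19.83
position: [0.3757, -0.3159, 0.1973]
ee_rot: [1.073, 2.952, -0.005]
force: [0.5, 0.8, -0.3]
width: 0.75
gripper_force: 0.0
```

```bash
python3 - <<'E'
from h import *
i=cams.camera_info('wrist');snap('wrist','w5.png');np.savez('w5.npz',**i)
print(proj(i,[[.376,-.3185,.05]]));print(readout.observe()['joints'])
to(([.376,-.3185,.015],tool(-.7)))
E
```

```text
[[324.30921441 221.13094146]]
[ 0.04098847  0.27541123  0.68693683  1.97280371 -0.20843851  0.96262818
  1.70297461]
turn [-0.003  0.001  0.003] shift cm [-0.17 -0.14 18.24]
```

View pics/w5.png

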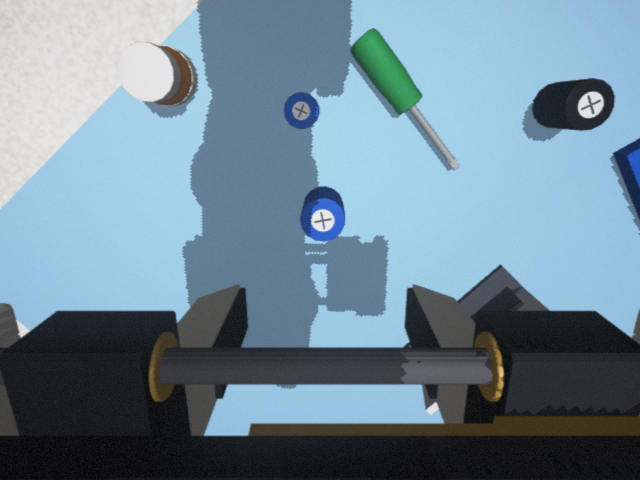

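The wrist view shows the large blue capacitor's disc at (322,221), 2 px from the prediction. The small look-alike at (301,111) is clear of the fingers.

Call:
drive_tool(commands=[[[0,0,0],[-0.15,-0.2,4],0.5],[[0,0,0],[-0.15,-0.2,8],0.5],[[0,0,0],[-0.15,-0.2,12],0.5],[[0,0,0],[-0.15,-0.2,15],0.5],[[0,0,0],[-0.15,-0.2,17],0.5],[[0,0,0],[-0.15,-0.2,18.2],0.5],[[0,0,0],[-0.15,-0.2,18.2],0.5],[[0,0,0],[-0.15,-0.2,18.2],0],[[0,0,0],[-0.15,-0.2,18.2],-0.6],[[0,0,0],[-0.15,-0.2,18.2],-0.8],[[0,0,0],[-0.15,-0.2,18.2],-0.8],[[0,0,0],[-0.15,-0.2,18.2],-0.8],[[0,0,0],[-0.15,-0.2,18.2],-0.8],[[0,0,0],[-0.15,-0.2,18.2],-0.8]], newtons=15)

```text
clock: 21.05
position: [0.3753, -0.3205, 0.0161]
ee_rot: [1.076, 2.95, -0.005]
force: [0.4, 1.3, 8.4]
width: 0.389
gripper_force: 15.0
```

Call:
drive_tool(commands=[[[0,0,0],[0,0,-2],-0.8],[[0,0,0],[0,0,-5],-0.8],[[0,0,0],[0,0,-9],-0.8],[[0,0,0],[0,0,-13],-0.8],[[0,0,0],[0,0,-14],-0.8],[[0,0,0],[0,0,-14],-0.8]])

```text
clock: 21.55
position: [0.3765, -0.3211, 0.1585]
ee_rot: [1.074, 2.945, -0.006]
force: [-0.9, -0.8, -1.0]
width: 0.386
gripper_force: 15.0
```

```bash
python3 - <<'E'
from h import *
R=tool(YE[1]);c=loc(*YE,[-14,-42,0])
to((c+[0,0,.15],R))
E
```

```text
turn [-0.005  0.006 -0.848] shift cm [22.09 52.86  0.6 ]
```

Call:
drive_tool(commands=[[[0,0,-0.848],[22.1,52.9,0.6],-0.8],[[0,0,-0.848],[22.1,52.9,0.6],-0.8],[[0,0,-0.848],[22.1,52.9,0.6],-0.8],[[0,0,-0.848],[22.1,52.9,0.6],-0.8],[[0,0,-0.848],[22.1,52.9,0.6],-0.8],[[0,0,-0.848],[22.1,52.9,0.6],-0.8],[[0,0,-0.848],[22.1,52.9,0.6],-0.8],[[0,0,-0.848],[22.1,52.9,0.6],-0.8],[[0,0,-0.848],[22.1,52.9,0.6],-0.8],[[0,0,-0.848],[22.1,52.9,0.6],-0.8],[[0,0,-0.848],[22.1,52.9,0.6],-0.8],[[0,0,-0.848],[22.1,52.9,0.6],-0.8],[[0,0,-0.848],[22.1,52.9,0.6],-0.8],[[0,0,-0.848],[22.1,52.9,0.6],-0.8],[[0,0,-0.848],[22.1,52.9,0.6],-0.8],[[0,0,-0.848],[22.1,52.9,0.6],-0.8],[[0,0,-0.848],[22.1,52.9,0.6],-0.8],[[0,0,-0.848],[22.1,52.9,0.6],-0.8]])

```text
clock: 23.05
position: [0.5459, 0.2253, 0.1465]
ee_rot: [0.23, -3.131, 0.007]
force: [1.3, -0.1, -1.2]
width: 0.39
gripper_force: 15.0
```

```bash
python3 - <<'E'
from h import *
R=tool(YE[1]);c=loc(*YE,[-14,-42,0])
to((c+[0,0,.0201],R))
E
```

```text
turn [-0.004 -0.003 -0.002] shift cm [-0.23  0.06 12.64]
```

Call:
drive_tool(commands=[[[-0.004,-0.003,0],[-0.2,0.05,4],-0.8],[[-0.004,-0.003,0],[-0.2,0.05,8],-0.8],[[-0.004,-0.003,0],[-0.2,0.05,10.5],-0.8],[[-0.004,-0.003,0],[-0.2,0.05,11.6],-0.8],[[-0.004,-0.003,0],[-0.2,0.05,12.1],-0.8],[[-0.004,-0.003,0],[-0.2,0.05,12.35],-0.8],[[-0.004,-0.003,0],[-0.2,0.05,12.5],-0.8],[[-0.004,-0.003,0],[-0.2,0.05,12.55],-0.8],[[-0.004,-0.003,0],[-0.2,0.05,12.6],-0.8],[[-0.004,-0.003,0],[-0.2,0.05,12.6],-0.8]])

```text
clock: 23.88
position: [0.5488, 0.2278, 0.0224]
ee_rot: [-0.233, 3.13, 0.002]
force: [-0.2, 0.8, -0.9]
width: 0.383
gripper_force: 15.0
```

Call:
drive_tool(commands=[[[0,0,0],[0,0,0.08],-0.8],[[0,0,0],[0,0,0.14],-0.8],[[0,0,0],[0,0,0.2],-0.8],[[0,0,0],[0,0,0.24],-0.8],[[0,0,0],[0,0,0.24],-0.8]])

```text
clock: 24.3
position: [0.5484, 0.2277, 0.0201]
ee_rot: [-0.233, 3.131, 0.002]
force: [-2.6, -1.3, 11.8]
width: 0.392
gripper_force: 15.0
```

Call:
drive_tool(commands=[[[0,0,0],[0,0,-0.05],-0.04],[[0,0,0],[0,0,-0.05],-0.04],[[0,0,0],[0,0,-0.05],-0.04],[[0,0,0],[0,0,-0.05],-0.04],[[0,0,0],[0,0,-3],-0.04],[[0,0,0],[0,0,-7],-0.04],[[0,0,0],[0,0,-11],-0.04],[[0,0,0],[0,0,-15],-0.04],[[0,0,0],[11,0,-18],-0.04],[[0,0,0],[15,0,-18],-0.04],[[0,0,0],[15,0,-18],-0.04],[[0,0,0],[15,0,-18],-0.04]])

```text
clock: 25.3
position: [0.3962, 0.2042, 0.1988]
ee_rot: [-0.234, 3.133, 0.001]
force: [0.7, 0.1, 0.6]
width: 0.478
gripper_force: 0.0
```

```bash
python3 - <<'E'
from h import *
print(readout.observe()['force'])
a=snap('scene','s3.png');b=snap('top','t3.png')
f=cv2.resize(a[170:370,110:550],(800,364),interpolation=cv2.INTER_CUBIC)
g=cv2.resize(b[105:235,80:560],(800,217),interpolation=cv2.INTER_CUBIC)
cv2.imwrite('pics/m2.png',np.vstack([f,g]))
E
```

```text
[0.66942271 0.13262717 0.63427924]
```

View pics/m2.png

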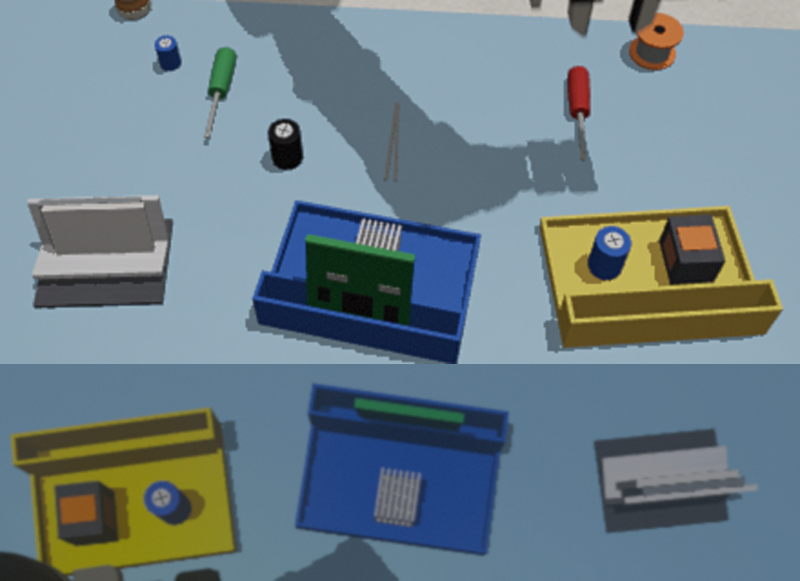

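Both kits are made up: the capacitor (610,250) and transformer (692,250) stand in the yellow well, and the heat sink and card are in the blue tray. The panels and the black capacitor are in place.

```bash
python3 -c "
from cell import job
print(job.sign_off())"
```

```text
the job is handed in; nothing more can be done
None
```

Both kits are made up and the job is handed in at about 25 s; the last pictures show all four parts in their trays, with the two panels and the black capacitor unmoved.

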